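Squeeze an ornament plinth together in a ratchet press and back the press off

TASK

In the blue ratchet press, wind the black knob clockwise, click by click, until the red and green halves of the wooden plinth are closed up and solid against the steel fence, then give it two more clicks of squeeze, never crushing them, and let go so that the brass pawl holds the squeeze by itself. Then swing the pawl by its red handle right over, out of the teeth, so that it stays off, and only then turn the knob back until the pad stands well clear of the plinth (a finger's width). Never force the knob back against the pawl, leave the two halves closed up in the press, and do not disturb the jars, tape, brush and glass bauble.

Things in the scene. Friction and masses are not known exactly. Their poses are not given: they have to be found in the camera images.
- press: fixed press on a plywood board 200 x 440 x 12 mm. Origin on the table under the knob's axis, z up. It presses along its -y: from the origin come the blue gear housing (110 x 120 mm, top at z 56), pad, red half, green half and a steel fence, set by hand anywhere over 28 mm and not measured: the point where all is solid must be felt. x points away from the robot; the pawl is on the +x side.
- ratchet: wheel and knob, one piece turning about vertical z; origin on the axis at height 56 mm. Disc 114 mm across, 20 teeth on its rim (tops at 70 mm). A click is 18 deg (0.314 rad). Clockwise from above advances the ram 18 mm per rad; let go between clicks it falls back to the last one. Counter-clockwise (pawl off) it goes at most 1.2 rad behind its start.
- knob_grip (a point): centre of the round black knob, 42 mm across, from 95 to 140 mm above the table; this point is on its axis at 122 mm. Grip it from any side. It turns with under 0.1 N m (clicks included) until all is solid; then the torque climbs by about 0.15 N m a click (friction can hide 0.05).
- pad: black rubber pressing pad 46 mm wide (x), 30 mm high; origin at the middle of its pressing face, 34 mm above the table; presses along its -y. The ram carries it on a spring of 1.5 N per mm with 18 mm of travel, so a click past solid adds about 8.5 N; more than about 22 N crushes the wood.
- half_a: red half of the plinth with a white band, a loose wooden block 70 x 60 x 40 mm, 0.12 kg (may vary), nearest the pad. Origin at the centre of its underside. A tongue 22 mm long on its -y side already sits partly in the green half's socket.
- half_b: green half of the plinth with a white band, loose, 70 x 60 x 40 mm, between the red half and the fence. Origin at the centre of its underside. Closed up, the red half's origin lies 60 mm from it along its +y; it starts 66 to 69 mm away, and the green half itself starts 3 to 34 mm short of the fence.
- pawl: brass drop pawl, an arm 70 mm long that falls by its own weight. Origin at its hinge. Engaged, it lies level along the press's -y with its nose between the teeth.
- pawl_hinge (a point): the pawl's fixed hinge, 82 mm above the table, at x 49, y 70 mm in the press frame (axes as the press). The pawl swings about the press's x axis from level (engaged) up and over, 2.2 rad in all, to rest on a prop. Past 1.6 rad it stays over by itself; let go earlier it falls back into the teeth.
- pawl_handle (a point): middle of the red sleeve of the pawl's cross handle, a bar 12 mm thick, 34 mm long, along the press's x. Engaged it lies 50 mm from the hinge towards -y, 46 mm towards +x, 85 mm above the table, with free space below. It can be pinched from above, fingers closing along the press's y, and led round the hinge in an arc of 50 mm radius.
- jar_white: closed white paint jar 44 mm across, 50 mm high, standing on the press's board; leave alone. Origin at the centre of its underside.
- jar_green: closed green paint jar 56 mm across, 60 mm high, on the robot's side of the press; leave alone. Origin under its centre.
- jar_blue: closed blue paint jar 60 mm across, 65 mm high; leave alone. Origin under its centre.
- tape_roll: green roll of tape lying flat, 100 mm across, 24 mm high, past the +y end of the press; leave alone. Origin under its centre.
- brush: yellow paint brush 170 mm long lying beyond the press; leave alone.
- bauble: glass bauble 80 mm across in a cork ring, 95 mm high; fragile, leave alone. Origin under its centre.
Mind the look-alikes: they are no part of the job. Of the things shaped like the half_a, the red one is meant.

How it is judged:
By the outcome, as a careful person would: the job done as asked, in the order asked, and still so for the second after the job is handed in, with the robot touching nothing.
It also fails if it takes over 69 s, if anything falls off the work surface, if the arm or the gripper's body presses on something with over 40 N, if the wrist force passes 120 N, or if a joint passes its speed limit or range.

ROBOT

A 6-joint arm with a two-finger parallel gripper is mounted at the origin on the work surface. World frame = base frame: x ahead of the robot, y to its left, z up, the work surface at z = 0. Lengths are in m, angles in rad, forces in N, time in s.
With the tool pointing down it reaches from about 0.35 to 0.975 m from the base axis. Payload 4.9 kg.
Tool frame: the origin (TCP) lies at the very end of the fingers, on their centre line; the grasp point (between the pads) lies behind it (manip.pinch_z is the y of the grasp point in the tool frame, in m); y points along the fingers, x is the direction in which the jaws open and shut, and the axes are right-handed (so a half turn about y gives the same grasp; the last joint's range is limited). The gripper opens to 85 mm and grips with 20 to 120 N. Pads are 22 mm wide; open, the fingers measure 114 mm over their backs; the gripper's body (76 mm by 85 mm) begins 54 mm behind the grasp point. The pads swing forward as they close: fully open they stand 13 mm farther back than shut.
Start: joints at [0.993, 0.053, 1.613, -0, 1.476, -0.119], TCP at [0.277, 0.56, 0.206] pointing down, gripper open.
Joint ranges: [-3.01, 3.01], [-1.01, 2.22], [0.06, 2.58], [-1.02, 4.17], [0.09, 2.62], [-3.14, 3.14]. Speed limits (rad/s): [2.57, 2.57, 3.14, 3.14, 3.14, 3.14].

INTERFACE

Orientations are given as a unit quaternion [w, x, y, z].
In Python, from plant import manip gives the robot as it stands.
- The arm moves only by the tool drive_tool, never from a script. Its argument "motion" is a list of rows, each a list of 3 entries, a list of its own where there are three numbers: the shift along the tool's x, y, z in units of 25 mm (1.0 is 25 mm), then the turn, a rotation vector about the tool's x, y, z in units of 5 degrees (1.0 is 5 degrees), then the closure, from -1 (fully open) to 1 (shut). A call has 1 to 12 rows; each row shifts and turns the commanded pose from where the row before left it, along the tool's axes as they then stand; what a row does not reach is not made up. A row lasts 1/10 s, in which the tool goes at most 50 mm and 8.59 degrees, less where a joint would pass 70% of its speed; a pose out of reach is approached as far as the arm can. A call is refused whole if a number of a shift passes 1 or a number of a turn 1, either way. A call with a gripper value outside its range is refused whole. The fingers move at their own pace and stop on an object; the grip force is fixed at half the most. Time passes only in rows, so rows that do not move let the fingers close. It gives the time, the measured TCP pose, the force and the opening at its end, in the units of the state.
- manip.state(): the state, without advancing time (a new reading comes with each control period).
- manip.grab_frame(name): name is "scene" or "top" or "wrist"; returns a dict with "img" (480x640x3 uint8, blue, green, red), "range_z" (480x640 float32, m along the optical axis (not along the pixel's ray), 0 where there is no reading), "camera_matrix" (3x3 intrinsics, pixels), "world_from_camera" (4x4, takes a point from camera to world coordinates); the wrist camera has in their place "T_tool_cam" (4x4, takes a point from camera to tool coordinates, whose origin is the TCP and whose axes are the tool frame's). Camera axes: x right, y down, z forward; pixel columns grow to the right and rows downward; lengths in m; the calibration is good to about 2 mm. A picture is of the moment at which its call begins: read the wrist's pose just before it.
- manip.job_done(): hands the job in, once; it reports no verdict.
The state is a dict: "time": time; "joint_pos": joint angles; "joint_vel": joint speeds; "joint_efforts": joint torques, N m; "tool_pos": TCP position; "tool_rot": TCP orientation; "contact_force": force on the tool from outside, world axes, zero at the start; "ft_torque": the same for the moment, N m; "gripper_width": opening from 0.0 (shut) to 1.0 (fully open).
Only numpy, scipy, OpenCV 4.12 (cv2) and the standard library are available. Lean on these libraries where they do the work, as an engineer would, in place of code of your own. Each camera call takes 0.05 s, during which the arm holds its last target. There are 200 camera calls.

## Working session

There is one attempt and no reset: what is moved stays moved. The work goes in short steps, Python scripts to look and compute and a tool call to move; the robot and the scene stay as the last step left them, time stands still between calls to the robot, and variables do not carry over. Pictures are saved under pics/ and viewed, about 8 in all and at most 12, crops included, and the job is handed in when it is done.

Besides the shell and the picture viewer there is one more tool, called as name([rows], argument=value, ...), one row to a line, values as JSON. drive_tool: Moves the arm, as the interface text tells. Its arguments: {"type":"object","properties":{"motion":{"type":"array","items":{"type":"array"}}},"required":["motion"]}

```bash
ls; mkdir -p pics
cat > h.py <<'E'
import numpy as np, cv2
from plant import manip
from scipy.spatial.transform import Rotation as R
def rot(s): w,x,y,z=s["tool_rot"]; return R.from_quat([x,y,z,w])
def cloud(f,T=None):
    K=f["camera_matrix"]; T=f["world_from_camera"] if T is None else T
    z=f["range_z"]; v,u=np.mgrid[:480,:640]
    p=np.stack([(u-K[0,2])/K[0,0]*z,(v-K[1,2])/K[1,1]*z,z],-1)
    return p@T[:3,:3].T+T[:3,3]
E
python3 - <<'E'
from h import *
s=manip.state(); print(s, manip.pinch_z)
for n in("top","scene"):
    f=manip.grab_frame(n); cv2.imwrite(f"pics/{n}.png",f["img"]); np.savez(f"{n}.npz",**f)
    print(n,f["world_from_camera"].round(3).tolist(),f["camera_matrix"].round(1).tolist(), (f["range_z"]>0).mean())
E
```

```text
pics
{'time': 0.0, 'joint_pos': array([ 9.93006788e-01,  5.33755201e-02,  1.61428791e+00, -2.06602371e-05,
        1.47600070e+00, -1.18991986e-01]), 'joint_vel': array([ 0.00049891, -0.00074861, -0.00077603,  0.00113702,  0.00103889,
        0.00051354]), 'joint_efforts': array([ 1.59395226e-03, -3.93659127e+01, -3.70189834e+01,  5.65739276e-05,
        6.71503163e-03, -5.53190986e-07]), 'tool_pos': array([0.27642415, 0.55979724, 0.20465514]), 'tool_rot': array([-0.60028045,  0.60091355,  0.37254552, -0.37386646]), 'contact_force': array([-0.06350619, -0.13993312,  0.46873415]), 'ft_torque': array([-0.02493919, -0.00918666, -0.09919098]), 'gripper_width': 1.0027929651402272} -0.0187
top [[0.024, -0.993, 0.118, 0.348], [-1.0, -0.024, -0.003, 0.086], [0.006, -0.118, -0.993, 1.644], [0.0, 0.0, 0.0, 1.0]] [[555.0, 0.0, 320.4], [0.0, 555.0, 244.7], [0.0, 0.0, 1.0]] 0.9960514322916667
scene [[0.548, 0.647, -0.53, 1.2], [0.836, -0.432, 0.337, -0.327], [-0.011, -0.629, -0.778, 1.077], [0.0, 0.0, 0.0, 1.0]] [[516.1, 0.0, 313.5], [0.0, 516.1, 242.1], [0.0, 0.0, 1.0]] 0.9959798177083333
```

View pics/top.png

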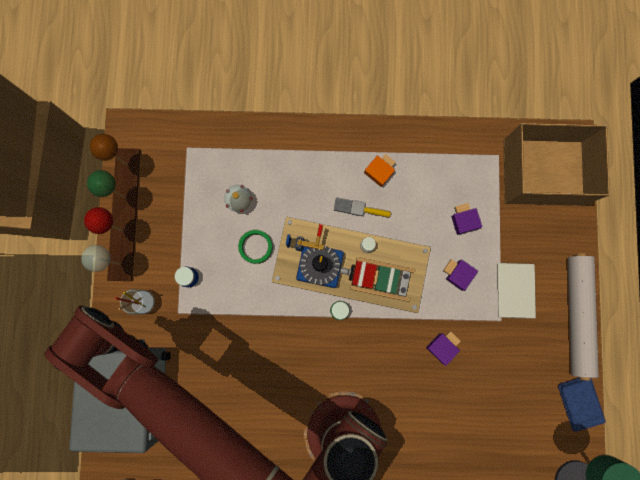

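View pics/scene.png

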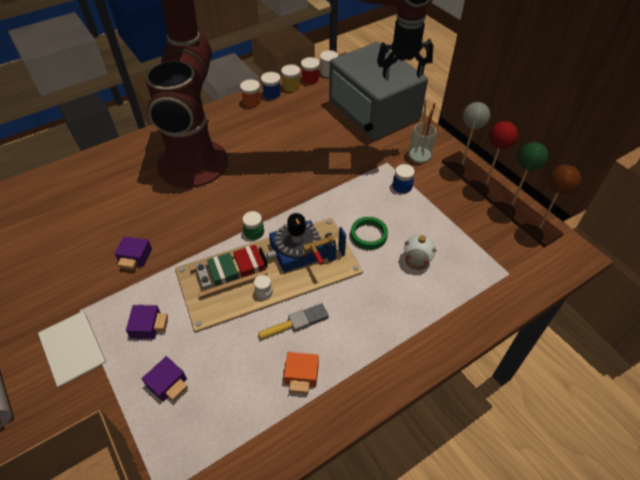

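The top view shows the press with the knob at (321,264), red handle at (321,231), red half at (366,275) and green half at (392,280). Orange (380,170) and purple (467,220), (461,275), (444,349) blocks are look-alikes lying loose outside the press. The red one in the press, with the white band, fits the description.

```bash
cat > m.py <<'E'
from h import *
f=dict(np.load("top.npz")); P=cloud(f); im=f["img"]; hsv=cv2.cvtColor(im,cv2.COLOR_BGR2HSV)
win=np.zeros((480,640),bool); win[205:325,262:440]=1
X=P[...,:2]; Z=P[...,2]
# board
m=win&(Z>0.006)&(Z<0.018)&(hsv[...,1]>60)&(hsv[...,0]<30)
m=cv2.morphologyEx(m.astype(np.uint8),cv2.MORPH_OPEN,np.ones((3,3)))>0
r=cv2.minAreaRect((X[m]*1000).astype(np.float32)); print("board",r)
k=win&(Z>0.130)&(Z<0.15)&(hsv[...,2]<110); q=X[k]; print("knob top",k.sum(),(q.min(0)+q.max(0))/2,q.mean(0),np.ptp(q,0),np.median(Z[k]))
red=win&((hsv[...,0]<8)|(hsv[...,0]>172))&(hsv[...,1]>140)&(hsv[...,2]>60)
n,l,st,c=cv2.connectedComponentsWithStats(red.astype(np.uint8))
for i in range(1,n):
    if st[i,4]>8: a=l==i; print("red",c[i],st[i],P[a].mean(0).round(4),np.median(Z[a]).round(4))
g=win&(hsv[...,0]>60)&(hsv[...,0]<95)&(hsv[...,1]>90)&(Z>.03); print("green",P[g].mean(0),g.sum())
gold=win&(Z>.075)&(Z<.1); print("z75-100",P[gold].mean(0),gold.sum())
E
python3 m.py
python3 - <<'E'
import cv2
im=cv2.imread('pics/top.png')[205:325,262:440]; cv2.imwrite('pics/crop1.png',cv2.resize(im,None,fx=4.4,fy=4.4,interpolation=cv2.INTER_CUBIC))
E
```

```text
board ((487.6545104980469, -11.307846069335938), (440.12225341796875, 200.71290588378906), 79.45954132080078)
knob top 186 [0.4788506  0.08254545] [0.47835966 0.08223868] [0.0413182  0.04107551] 0.1402855847443386
red [319.375 229.925] [317 224   5  12  40] [0.5751 0.085  0.0902] 0.0897
red [356.31428571 272.92142857] [352 261  10  25 140] [ 0.4587 -0.0243  0.0502] 0.0517
red [368.75572519 275.3129771 ] [362 263  15  25 262] [ 0.4521 -0.0594  0.0587] 0.0531
green [ 0.44299657 -0.10353187  0.06529801] 361
z75-100 [0.53983    0.11207959 0.08676736] 305
```

View pics/crop1.png

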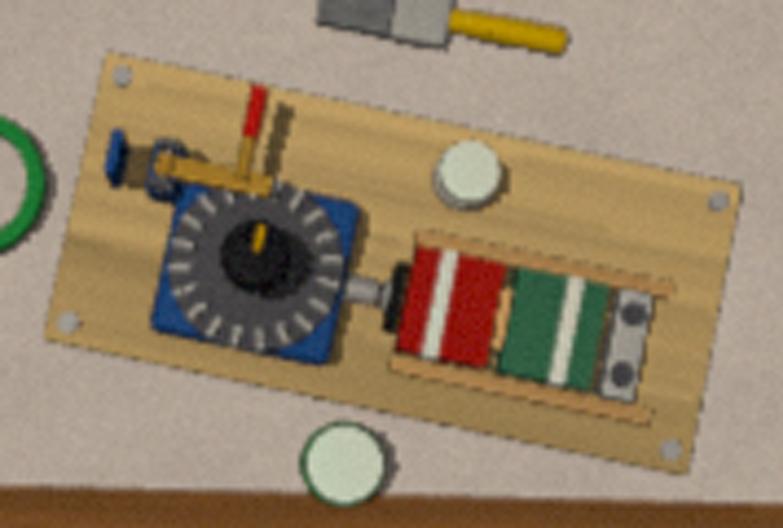

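```bash
cat >> h.py <<'E'
PX=np.array([.983,-.183,0]); PY=np.array([.183,.983,0]); K0=np.array([.4785,.0825,0])
def press(p): d=np.asarray(p)-K0; return np.stack([d@PX,d@PY,d[...,2]],-1)
def world(x,y,z): return K0+x*PX+y*PY+np.array([0,0,z])
def delta(target,xdir=None):
    """shift units in current tool axes, plus tilt and yaw error (units of 5deg)"""
    s=manip.state(); r=rot(s); M=r.as_matrix(); print("t",round(s["time"],2),"pos",s["tool_pos"].round(4),"press",press(s["tool_pos"]).round(4),"q",s["joint_pos"].round(2),"F",s["contact_force"].round(1),"T",s["ft_torque"].round(3),"w",round(s["gripper_width"],3))
    print("shift units",(M.T@(np.asarray(target)-s["tool_pos"])/.025).round(2))
    yx=np.array([0,0,-1.]); xd=M[:,0].copy() if xdir is None else np.array(xdir,float); xd[2]=0; xd/=np.linalg.norm(xd)
    G=np.stack([xd,yx,np.cross(xd,yx)],1)
    print("turn units",(np.degrees(R.from_matrix(M.T@G).as_rotvec())/5).round(2),"toolx",M[:,0].round(3))
E
python3 -c "
from h import *
delta(world(0,0,.21)); delta(world(0,0,.21),PY); delta(world(0,0,.21),-PY)
print(manip.grab_frame('wrist')['T_tool_cam'].round(3))"
```

```text
t 0.1 pos [0.2765 0.5599 0.2048] press [-0.286   0.4323  0.2048] q [ 0.99  0.05  1.61  0.    1.48 -0.12] F [ 0.   0.5 -0.1] T [-0.056  0.003  0.006] w 1.003
shift units [-13.54  -0.19 -15.7 ]
turn units [-0.   -0.   -0.02] toolx [ 0.443  0.897 -0.002]
t 0.1 pos [0.2765 0.5599 0.2048] press [-0.286   0.4323  0.2048] q [ 0.99  0.05  1.61  0.    1.48 -0.12] F [ 0.   0.5 -0.1] T [-0.056  0.003  0.006] w 1.003
shift units [-13.54  -0.19 -15.7 ]
turn units [-0.01 -3.15 -0.02] toolx [ 0.443  0.897 -0.002]
t 0.1 pos [0.2765 0.5599 0.2048] press [-0.286   0.4323  0.2048] q [ 0.99  0.05  1.61  0.    1.48 -0.12] F [ 0.   0.5 -0.1] T [-0.056  0.003  0.006] w 1.003
shift units [-13.54  -0.19 -15.7 ]
turn units [ 3.000e-02  3.285e+01 -1.000e-02] toolx [ 0.443  0.897 -0.002]
[[ 1.    -0.     0.     0.   ]
 [-0.    -0.279  0.96  -0.167]
 [ 0.    -0.96  -0.279  0.071]
 [ 0.     0.     0.     1.   ]]
```

drive_tool([
  [[-0.85, 0, -1], [0, 0, 0], -1],
  [[-0.85, 0, -1], [0, 0, 0], -1],
  [[-0.85, 0, -1], [0, 0, 0], -1],
  [[-0.85, 0, -1], [0, 0, 0], -1],
  [[-0.85, 0, -1], [0, 0, 0], -1],
  [[-0.85, 0, -1], [0, 0, 0], -1],
  [[-0.85, 0, -1], [0, 0, 0], -1],
  [[-0.85, 0, -1], [0, 0, 0], -1],
  [[-0.85, 0, -1], [0, 0, 0], -1],
  [[-0.85, 0, -1], [0, 0, 0], -1],
  [[-0.85, 0, -1], [0, 0, 0], -1],
  [[-0.85, 0, -1], [0, 0, 0], -1],
])

```text
time: 1.35
tool_pos: [0.4329, 0.1976, 0.2057]
tool_rot: [0.601, -0.601, -0.373, 0.373]
contact_force: [0.5, -0.4, -0.7]
gripper_width: 0.998
```

drive_tool([
  [[-0.85, 0, -0.95], [0, 0, 0], -1],
  [[-0.85, 0, -0.95], [0, 0, 0], -1],
  [[-0.85, 0, -0.95], [0, 0, 0], -1],
  [[-0.8, 0, -0.85], [0, 0, 0], -1],
  [[0, 0, 0], [0, -1, 0], -1],
  [[0, 0, 0], [0, -1, 0], -1],
  [[0, 0, 0], [0, -1, 0], -1],
  [[0, 0, 0], [0, -0.15, 0], -1],
  [[0, 0, 0], [0, 0, 0], -1],
])

```text
time: 2.25
tool_pos: [0.4785, 0.0828, 0.2057]
tool_rot: [0.544, -0.544, -0.451, 0.452]
contact_force: [0.3, 0.3, 0.3]
gripper_width: 1.001
```

Run:
```python
from h import *
delta(world(0,0,.105),PY)
s=manip.state(); f=manip.grab_frame("wrist"); T=np.eye(4); T[:3,:3]=rot(s).as_matrix(); T[:3,3]=s["tool_pos"]
P=cloud(f,T@f["T_tool_cam"]); cv2.imwrite("pics/w1.png",f["img"]); np.savez("w1.npz",P=P,img=f["img"])
Q=press(P); ok=f["range_z"]>0.05
k=ok&(Q[...,2]>.13)&(Q[...,2]<.145)&(np.hypot(Q[...,0],Q[...,1])<.05)
q=Q[k]; print("knob press xy mid",((q.min(0)+q.max(0))/2).round(4),np.ptp(q,0).round(4),k.sum())
```

```text
t 2.25 pos [0.4785 0.0828 0.2057] press [-1.000e-04  3.000e-04  2.057e-01] q [ 0.02 -0.29  1.93  0.    1.5  -1.37] F [0.3 0.3 0.3] T [ 0.012 -0.001 -0.037] w 1.001
shift units [-0.01  4.03 -0.  ]
turn units [-0.   -0.01 -0.  ] toolx [ 0.184  0.983 -0.   ]
knob press xy mid [-0.0029 -0.0007  0.1354] [0.0431 0.044  0.0108] 2756
```

View pics/w1.png

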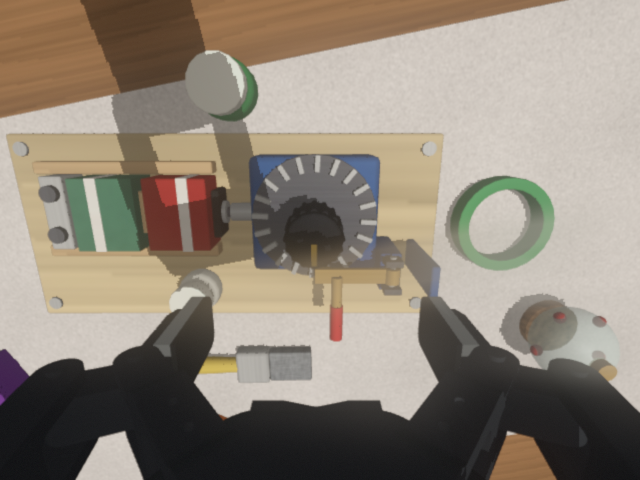

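The view shows the knob at (314,230), the red half at (180,213), the green half at (105,213), the fence at (57,213) and the red handle at (336,320). The fingers straddle the knob freely. I'll measure the gaps from this cloud while I descend.

```bash
cat > gaps.py <<'E'
from h import *
def gaps(P,img,show=True):
    Q=press(P); hsv=cv2.cvtColor(img,cv2.COLOR_BGR2HSV); b=(np.abs(Q[...,0])<.02)&(Q[...,1]<-.05)&(Q[...,1]>-.32)
    H,S=hsv[...,0],hsv[...,1]
    top=b&(Q[...,2]>.046)&(Q[...,2]<.058)
    for n,m in(("red",top&((H<9)|(H>170))&(S>120)),("green",top&(H>60)&(H<95)&(S>80)),
               ("pad",b&(Q[...,1]>-.16)&(S<90)&(hsv[...,2]<70)&(Q[...,2]>.035)&(Q[...,2]<.06)),
               ("grey",b&(Q[...,1]<-.2)&(S<50)&(Q[...,2]>.03))):
        y=Q[...,1][m]; 
        if len(y)>20: print(n,len(y),"y",(np.percentile(y,[.5,99.5])*1000).round(1),"z",(np.median(Q[...,2][m])*1000).round(1))
E
python3 -c "
from gaps import *
d=np.load('w1.npz'); gaps(d['P'],d['img'])
Q=press(d['P']); r=slice(205,225)
for u in range(35,240,4): print(u,(np.median(Q[r,u,:],0)*1000).round(0)[1:],end=' ')"
```

```text
red 2102 y [-160.4 -101.8] z 50.7
pad 398 y [-97.5 -58.5] z 47.2
grey 1616 y [-259.5 -202.1] z 46.8
35 [-297.   11.] 39 [-294.   10.] 43 [-289.   11.] 47 [-257.   45.] 51 [-254.   45.] 55 [-250.   44.] 59 [-246.   44.] 63 [-243.   44.] 67 [-239.   44.] 71 [-234.   47.] 75 [-227.   51.] 79 [-223.   51.] 83 [-219.   51.] 87 [-215.   51.] 91 [-212.   51.] 95 [-207.   51.] 99 [-204.   51.] 103 [-200.   51.] 107 [-196.   51.] 111 [-193.   51.] 115 [-189.   51.] 119 [-185.   51.] 123 [-182.   51.] 127 [-177.   51.] 131 [-174.   51.] 135 [-170.   50.] 139 [-170.   42.] 143 [-169.   37.] 147 [-159.   51.] 151 [-155.   51.] 155 [-151.   51.] 159 [-147.   50.] 163 [-144.   51.] 167 [-140.   51.] 171 [-136.   51.] 175 [-132.   51.] 179 [-128.   51.] 183 [-125.   51.] 187 [-121.   51.] 191 [-117.   51.] 195 [-113.   51.] 199 [-109.   51.] 203 [-106.   51.] 207 [-102.   50.] 211 [-102.   38.] 215 [-95.  48.] 219 [-92.  47.] 223 [-89.  42.] 227 [-87.  37.] 231 [-82.  40.] 235 [-78.  40.] 239 [-74.  40.]
```

drive_tool([
  [[0, 1, 0], [0, 0, 0], -1],
  [[0, 1, 0], [0, 0, 0], -1],
  [[0, 1, 0.03], [0, 0, 0], -1],
  [[0, 0.8, 0], [0, 0, 0], -1],
  [[0, 0.2, 0], [0, 0, 0], -1],
  [[0, 0, 0], [0, 0, 0], 1],
  [[0, 0, 0], [0, 0, 0], 1],
  [[0, 0, 0], [0, 0, 0], 1],
  [[0, 0, 0], [0, 0, 0], 1],
  [[0, 0, 0], [0, 0, 0], 1],
])

```text
time: 3.3
tool_pos: [0.4789, 0.0813, 0.1085]
tool_rot: [-0.542, 0.545, 0.452, -0.452]
contact_force: [-4.0, -5.3, 6.7]
gripper_width: 0.449
```

```bash
python3 -c "
from h import *
delta(world(0,0,.105),PY)"
```

```text
t 3.3 pos [0.4789 0.0813 0.1085] press [ 0.0006 -0.0011  0.1085] q [ 0.02 -0.21  2.03 -0.    1.32 -1.37] F [-4.  -5.3  6.7] T [-1.114  0.694  0.037] w 0.449
shift units [0.05 0.14 0.02]
turn units [ 0.03  0.   -0.04] toolx [ 0.183  0.983 -0.004]
```

drive_tool([
  [[0, 0, 0], [0, 0.9, 0], 1],
  [[0, 0, 0], [0, 0.9, 0], 1],
  [[0, 0, 0], [0, 0.9, 0], 1],
  [[0, 0, 0], [0, 0.9, 0], 1],
  [[0, 0, 0], [0, 0.6, 0], 1],
  [[0, 0, 0], [0, 0, 0], 1],
])

```text
time: 3.9
tool_pos: [0.4786, 0.0807, 0.1085]
tool_rot: [-0.615, 0.619, 0.344, -0.346]
contact_force: [-5.5, -7.5, 7.8]
gripper_width: 0.452
```

```bash
cat > st.py <<'E'
from h import *
delta(world(0,0,.108),PY)
E
python3 st.py
```

```text
t 3.9 pos [0.4786 0.0807 0.1085] press [ 0.0004 -0.0017  0.1085] q [ 0.02 -0.21  2.03 -0.01  1.32 -1.  ] F [-5.5 -7.5  7.8] T [-1.454  0.879  0.015] w 0.452
shift units [0.06 0.02 0.04]
turn units [ 0.03 -4.21 -0.05] toolx [ 0.524  0.852 -0.004]
```

drive_tool([
  [[0, 0, 0], [0, 0.9, 0], 1],
  [[0, 0, 0], [0, 0.9, 0], 1],
  [[0, 0, 0], [0, 0.9, 0], 1],
  [[0, 0, 0], [0, 0.9, 0], 1],
  [[0, 0, 0], [0, 0, 0], 1],
])

```text
time: 4.4
tool_pos: [0.4782, 0.0803, 0.1085]
tool_rot: [-0.662, 0.666, 0.243, -0.245]
contact_force: [-6.8, -8.8, 8.1]
gripper_width: 0.448
```

```bash
python3 st.py
python3 - <<'E'
from gaps import *
s=manip.state(); f=manip.grab_frame("wrist"); T=np.eye(4); T[:3,:3]=rot(s).as_matrix(); T[:3,3]=s["tool_pos"]
P=cloud(f,T@f["T_tool_cam"]); gaps(P,f["img"]); cv2.imwrite("pics/w2.png",f["img"])
f=manip.grab_frame("scene"); gaps(cloud(f),f["img"]); cv2.imwrite("pics/s2.png",f["img"])
f=dict(np.load("scene.npz")); print("before");gaps(cloud(f),f["img"])
E
```

```text
t 4.4 pos [0.4782 0.0803 0.1085] press [ 1.000e-04 -2.300e-03  1.085e-01] q [ 0.02 -0.21  2.03 -0.01  1.32 -0.69] F [-6.8 -8.8  8.1] T [-1.629  1.148  0.055] w 0.448
shift units [0.07 0.02 0.06]
turn units [ 0.04 -7.81 -0.07] toolx [ 0.762  0.648 -0.004]
red 653 y [-126.5 -109.2] z 50.4
green 177 y [-201.7 -176.7] z 50.7
pad 414 y [-108.6 -101.5] z 46.9
red 257 y [-168.3 -106.7] z 52.9
green 215 y [-228.4 -172. ] z 52.9
pad 117 y [-105.4  -57.2] z 42.8
grey 181 y [-258.6 -200.9] z 50.6
before
red 250 y [-161.2  -97.6] z 52.9
green 209 y [-228.  -171.5] z 52.9
pad 46 y [-96.8 -53.6] z 48.7
grey 190 y [-258.4 -200.8] z 50.7
```

drive_tool([
  [[0, 0, 0], [0, 0.9, 0], 1],
  [[0, 0, 0], [0, 0.9, 0], 1],
  [[0, 0, 0], [0, 0.9, 0], 1],
  [[0, 0, 0], [0, 0.9, 0], 1],
  [[0, 0, 0], [0, 0, 0], 1],
])

```text
time: 5.0
tool_pos: [0.4777, 0.08, 0.1084]
tool_rot: [-0.691, 0.696, 0.136, -0.138]
contact_force: [-7.9, -10.0, 8.8]
gripper_width: 0.451
```

```bash
cat > sc.py <<'E'
from gaps import *
s=manip.state(); f=manip.grab_frame("wrist"); T=np.eye(4); T[:3,:3]=rot(s).as_matrix(); T[:3,3]=s["tool_pos"]
gaps(cloud(f,T@f["T_tool_cam"]),f["img"]); cv2.imwrite("pics/wlast.png",f["img"])
f=manip.grab_frame("scene"); gaps(cloud(f),f["img"]); cv2.imwrite("pics/slast.png",f["img"])
E
python3 st.py; python3 sc.py
```

```text
t 5.0 pos [0.4777 0.08   0.1084] press [-0.0003 -0.0026  0.1084] q [ 0.02 -0.21  2.03 -0.01  1.33 -0.37] F [ -7.9 -10.    8.8] T [-1.796  1.473 -0.002] w 0.451
shift units [0.07 0.02 0.08]
turn units [  0.04 -11.41  -0.08] toolx [ 0.925  0.381 -0.004]
red 98 y [-175.7 -139.4] z 50.6
green 777 y [-234.1 -176.2] z 50.7
grey 410 y [-259.3 -207.5] z 50.3
red 258 y [-174.  -112.5] z 52.7
green 210 y [-233.7 -177.7] z 52.9
pad 125 y [-111.4  -59.8] z 42.2
grey 187 y [-258.6 -206.5] z 50.6
```

drive_tool([
  [[-0.06, 0, -0.06], [0, 0.9, 0], 1],
  [[0, 0, 0], [0, 0.9, 0], 1],
  [[0, 0, 0], [0, 0, 0], 1],
])

```text
time: 5.4
tool_pos: [0.4774, 0.0798, 0.1085]
tool_rot: [-0.701, 0.703, 0.082, -0.082]
contact_force: [-4.8, -3.5, 7.5]
gripper_width: 0.45
```

```bash
python3 st.py
```

```text
t 5.4 pos [0.4774 0.0798 0.1085] press [-0.0006 -0.0028  0.1085] q [ 0.01 -0.21  2.03 -0.    1.32 -0.22] F [-4.8 -3.5  7.5] T [-0.728  1.154 -0.035] w 0.45
shift units [0.07 0.02 0.09]
turn units [  0.02 -13.21  -0.02] toolx [ 0.973  0.231 -0.001]
```

drive_tool([
  [[0, 0, 0], [0, 0.9, 0], 1],
  [[0, 0, 0], [0, 0.9, 0], 1],
  [[0, 0, 0], [0, 0, 0], 1],
])

```text
time: 5.7
tool_pos: [0.4771, 0.0798, 0.1085]
tool_rot: [-0.706, 0.708, 0.027, -0.027]
contact_force: [-5.8, -4.9, 8.0]
gripper_width: 0.454
```

```bash
python3 st.py;python3 sc.py
```

```text
t 5.7 pos [0.4771 0.0798 0.1085] press [-0.0008 -0.0029  0.1085] q [ 0.01 -0.21  2.03 -0.    1.33 -0.06] F [-5.8 -4.9  8. ] T [-0.762  1.364  0.069] w 0.454
shift units [0.06 0.02 0.1 ]
turn units [  0.02 -15.01  -0.03] toolx [ 0.997  0.077 -0.001]
red 810 y [-133. -117.] z 50.5
pad 596 y [-116.8 -109.7] z 46.6
red 251 y [-176.4 -115.3] z 53.0
green 201 y [-235.3 -180.5] z 52.7
pad 128 y [-113.8  -60.2] z 42.1
grey 188 y [-258.5 -209.3] z 50.7
```

```bash
cat > tq.py <<'E'
from gaps import *
v=[];rd=[]
for i in range(8):
    f=manip.grab_frame("scene"); s=manip.state(); v.append([s["ft_torque"][2],s["joint_efforts"][5]])
    Q=press(cloud(f)); 
    rd.append(f)
v=np.array(v); print("Tz mean",v.mean(0).round(3),"sd",v.std(0).round(3)); gaps(cloud(rd[-1]),rd[-1]["img"])
M=rot(s).as_matrix(); print("t",round(s["time"],2),"angle from start (clicks)",(np.degrees(np.arccos(np.clip(M[:,0]@PY,-1,1)))/18).round(3),"F",s["contact_force"].round(1))
E
python3 tq.py
```

```text
Tz mean [0.097 0.092] sd [0.029 0.001]
red 251 y [-176.6 -115.5] z 52.9
green 206 y [-235.2 -180.5] z 52.8
pad 126 y [-113.6  -59.7] z 42.2
grey 190 y [-258.6 -209. ] z 50.8
t 6.2 angle from start (clicks) 4.165 F [-4.9 -4.   9.5]
```

drive_tool([
  [[0, 0, 0], [0, 0.9, 0], 1],
  [[0, 0, 0], [0, 0.9, 0], 1],
  [[0, 0, 0], [0, 0, 0], 1],
])

```text
time: 6.5
tool_pos: [0.4769, 0.0798, 0.1085]
tool_rot: [-0.705, 0.708, -0.029, 0.028]
contact_force: [-7.2, -4.2, 9.9]
gripper_width: 0.453
```

```bash
python3 tq.py
```

```text
Tz mean [0.139 0.15 ] sd [0.028 0.021]
red 260 y [-176.7 -115.5] z 52.8
green 212 y [-235.2 -180.2] z 52.8
pad 118 y [-113.8  -60. ] z 42.3
grey 193 y [-258.6 -209.4] z 50.2
t 6.9 angle from start (clicks) 4.665 F [-7.9 -4.1  9.4]
```

drive_tool([
  [[0, 0, 0], [0, 0.9, 0], 1],
  [[0, 0, 0], [0, 0.9, 0], 1],
  [[0, 0, 0], [0, 0, 0], 1],
])

```text
time: 7.2
tool_pos: [0.4766, 0.0799, 0.1085]
tool_rot: [-0.701, 0.703, -0.084, 0.083]
contact_force: [-9.0, -4.7, 10.5]
gripper_width: 0.451
```

```bash
python3 tq.py
```

```text
Tz mean [0.247 0.25 ] sd [0.02 0.02]
red 257 y [-176.7 -114.8] z 52.8
green 207 y [-235.2 -179.9] z 52.8
pad 122 y [-114.4  -58.3] z 42.5
grey 192 y [-258.6 -209.3] z 50.4
t 7.6 angle from start (clicks) 5.164 F [-8.3 -4.5  9.9]
```

drive_tool([
  [[0, 0, 0], [0, 0.9, 0], 1],
  [[0, 0, 0], [0, 0.9, 0], 1],
  [[0, 0, 0], [0, 0, 0], 1],
])

```text
time: 7.9
tool_pos: [0.4763, 0.08, 0.1085]
tool_rot: [-0.692, 0.695, -0.139, 0.137]
contact_force: [-9.2, -4.1, 10.9]
gripper_width: 0.451
```

```bash
python3 tq.py|grep -v g
```

```text
Tz mean [0.291 0.301] sd [0.014 0.02 ]
red 250 y [-176.5 -115.2] z 52.6
pad 126 y [-114.1  -59.6] z 42.4
```

drive_tool([
  [[0, 0, 0], [0, 0.6, 0], 1],
  [[0, 0, 0], [0, 0.5, 0], 1],
  [[0, 0, 0], [0, 0, 0], 1],
])

```text
time: 8.6
tool_pos: [0.4762, 0.0801, 0.1084]
tool_rot: [-0.685, 0.687, -0.172, 0.17]
contact_force: [-10.1, -4.5, 11.0]
gripper_width: 0.449
```

```bash
python3 tq.py
```

```text
Tz mean [0.32  0.339] sd [0.039 0.011]
red 260 y [-176.8 -114.6] z 52.9
green 206 y [-235.3 -180.3] z 52.6
pad 126 y [-113.9  -60. ] z 42.1
grey 193 y [-258.5 -209.2] z 50.9
t 9.0 angle from start (clicks) 5.968 F [-9.8 -3.3 11.1]
```

drive_tool([
  [[0, 0, 0], [0, 0.5, 0], 1],
  [[0, 0, 0], [0, 0, 0], 1],
  [[0, 0, 0], [0, 0, 0], 1],
])

```text
time: 9.3
tool_pos: [0.4761, 0.0801, 0.1084]
tool_rot: [-0.681, 0.683, -0.187, 0.185]
contact_force: [-10.3, -4.0, 12.4]
gripper_width: 0.453
```

```bash
python3 tq.py
```

```text
Tz mean [0.359 0.375] sd [0.03 0.  ]
red 256 y [-176.7 -114.8] z 52.6
green 203 y [-235.1 -180.4] z 52.9
pad 125 y [-113.7  -57.8] z 42.9
grey 193 y [-258.5 -209. ] z 50.5
t 9.7 angle from start (clicks) 6.107 F [-11.2  -4.3  11.6]
```

drive_tool([
  [[0, 0, 0], [0, 0, 0], 0.2],
  [[0, 0, 0], [0, 0, 0], -0.4],
  [[0, 0, 0], [0, 0, 0], -0.6],
  [[0, 0, 0], [0, 0, 0], -0.6],
  [[0, -0.5, 0], [0, 0, 0], -0.6],
  [[0, -1, 0], [0, 0, 0], -0.6],
  [[0, -1, 0], [0, 0, 0], -0.6],
  [[0, -1, 0], [0, 0, 0], -0.6],
  [[0, -0.5, 0], [0, 0, 0], -0.6],
  [[0, 0, 0], [0, 0, 0], -0.6],
])

```text
time: 10.7
tool_pos: [0.4787, 0.0811, 0.2089]
tool_rot: [0.683, -0.682, 0.184, -0.188]
contact_force: [-0.4, -0.2, 0.5]
gripper_width: 0.801
```

Run:
```python
from gaps import *
delta(world(.095,.020,.14),PY); delta(world(.095,.020,.14),-PY)
s=manip.state(); f=manip.grab_frame("wrist"); T=np.eye(4); T[:3,:3]=rot(s).as_matrix(); T[:3,3]=s["tool_pos"]
P=cloud(f,T@f["T_tool_cam"]); Q=press(P); cv2.imwrite("pics/w3.png",f["img"]); gaps(P,f["img"])
hsv=cv2.cvtColor(f["img"],cv2.COLOR_BGR2HSV)
m=(Q[...,2]>.075)&(Q[...,2]<.1)&(Q[...,0]>.065)&((hsv[...,0]<9)|(hsv[...,0]>172))&(hsv[...,1]>120)
print("handle",Q[m].mean(0).round(4),np.ptp(Q[m],0).round(3),m.sum())
d=np.load('w1.npz'); 
for q,im in((press(d["P"]),d["img"]),(Q,f["img"])):
    h=cv2.cvtColor(im,cv2.COLOR_BGR2HSV); m=(q[...,2]>.125)&(q[...,2]<.15)&(np.hypot(q[...,0],q[...,1])<.025)&(h[...,1]>100)&(h[...,2]>80)
    p=q[m].mean(0); print("pointer",p.round(4),m.sum(),np.degrees(np.arctan2(p[1]-0,p[0])))
```

```text
t 10.7 pos [0.4787 0.0811 0.2089] press [ 0.0004 -0.0014  0.2089] q [ 0.01 -0.3   1.93  0.    1.51  0.55] F [-0.4 -0.2  0.5] T [0.013 0.02  0.011] w 0.801
shift units [3.25 2.78 2.09]
turn units [  0.03 -22.     0.06] toolx [ 0.861 -0.508  0.004]
t 10.7 pos [0.4787 0.0811 0.2089] press [ 0.0004 -0.0014  0.2089] q [ 0.01 -0.3   1.93  0.    1.51  0.55] F [-0.4 -0.2  0.5] T [0.013 0.02  0.011] w 0.801
shift units [3.25 2.78 2.09]
turn units [-0.06 14.    0.03] toolx [ 0.861 -0.508  0.004]
red 1502 y [-177.  -118.2] z 50.7
green 178 y [-236.7 -193.2] z 50.7
pad 309 y [-116.9 -109.9] z 47.1
grey 381 y [-251.8 -209.6] z 50.7
handle [0.0914 0.0201 0.0887] [0.033 0.011 0.008] 553
pointer [ 0.0065 -0.0008  0.1395] 111 -7.109127361985303
pointer [-0.0045 -0.0093  0.1394] 138 -115.96436327851424
```

View pics/w3.png

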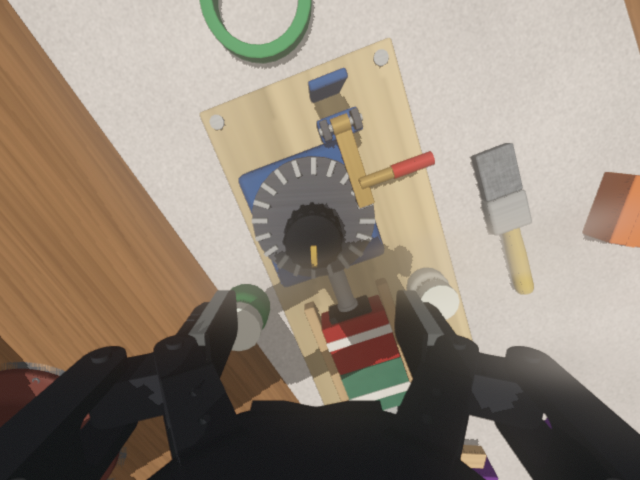

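The pointer has turned −109°, which is 6 clicks, and it stayed there after release. The pawl arm still lies level in the teeth at (355,170), with the handle at (412,168). The blocks are closed up against the fence. Next is the handle.

drive_tool([
  [[0, 0, 0], [0, 1, 0], -0.4],
  [[0, 0, 0], [0, 1, 0], -0.4],
  [[0, 0, 0], [0, 1, 0], -0.4],
  [[0, 0, 0], [0, 1, 0], -0.4],
  [[0, 0, 0], [0, 1, 0], -0.4],
  [[0, 0, 0], [0, 1, 0], -0.4],
  [[0, 0, 0], [0, 1, 0], -0.4],
  [[0, 0, 0], [0, 1, 0], -0.4],
  [[0, 0, 0], [0, 1, 0], -0.4],
  [[0, 0, 0], [0, 1, 0], -0.4],
  [[0, 0, 0], [0, 1, 0], -0.4],
  [[0, 0, 0], [0, 1, 0], -0.4],
])

```text
time: 11.95
tool_pos: [0.476, 0.081, 0.2036]
tool_rot: [0.496, -0.498, 0.504, -0.502]
contact_force: [0.1, -0.2, 0.9]
gripper_width: 0.7
```

drive_tool([
  [[0, 0, 0], [0, 1, 0], -0.4],
  [[0, 0, 0], [0, 1, 0], -0.4],
  [[-0.2, 0, 0.95], [0, 0, 0], -0.4],
  [[-0.2, 0, 0.95], [0, 0, 0], -0.4],
  [[-0.2, 0, 0.95], [0, 0, 0], -0.4],
  [[-0.25, 0, 0.9], [0, 0, 0], -0.4],
  [[0, 0.9, 0], [0, 0, 0], -0.4],
  [[0, 0.9, 0], [0, 0, 0], -0.4],
  [[0, 0.9, 0], [0, 0, 0], -0.4],
  [[0, 0, 0], [0, 0, 0], -0.4],
])

```text
time: 12.95
tool_pos: [0.5692, 0.0846, 0.1321]
tool_rot: [0.449, -0.455, 0.546, -0.541]
contact_force: [-1.0, 0.6, -1.2]
gripper_width: 0.695
```

Run:
```python
from gaps import *
delta(world(.095,.020,.068),-PY)
s=manip.state(); f=manip.grab_frame("wrist"); T=np.eye(4); T[:3,:3]=rot(s).as_matrix(); T[:3,3]=s["tool_pos"]
P=cloud(f,T@f["T_tool_cam"]); Q=press(P); cv2.imwrite("pics/w4.png",f["img"])
hsv=cv2.cvtColor(f["img"],cv2.COLOR_BGR2HSV)
m=(Q[...,2]>.07)&(Q[...,2]<.1)&(Q[...,0]>.065)&(Q[...,0]<.13)&((hsv[...,0]<9)|(hsv[...,0]>172))&(hsv[...,1]>120)
if m.sum(): print("handle",Q[m].min(0).round(4),Q[m].max(0).round(4),m.sum())
```

```text
t 12.95 pos [0.5692 0.0846 0.1321] press [0.0887 0.0187 0.1321] q [0.02 0.   1.79 0.   1.36 1.77] F [-1.   0.6 -1.2] T [-0.019 -0.045  0.017] w 0.695
shift units [-0.06  2.56  0.28]
turn units [0.12 0.   0.03] toolx [-0.183 -0.983  0.002]
handle [0.0751 0.0138 0.0801] [0.1093 0.0248 0.0916] 687
```

View pics/w4.png

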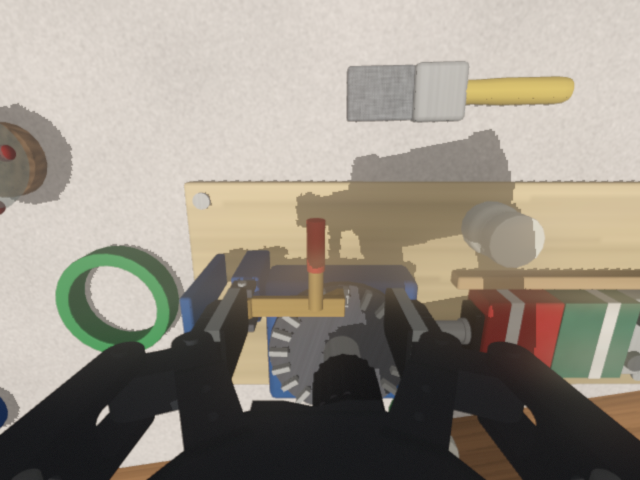

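drive_tool([
  [[-0.03, 0.8, 0.2], [0.1, 0, 0], -0.4],
  [[0, 0.8, 0], [0, 0, 0], -0.4],
  [[0, 0.8, 0], [0, 0, 0], -0.4],
  [[0, 0.15, 0], [0, 0, 0], -0.4],
  [[0, 0, 0], [0, 0, 0], 1],
  [[0, 0, 0], [0, 0, 0], 1],
  [[0, 0, 0], [0, 0, 0], 1],
  [[0, 0, 0], [0, 0, 0], 1],
  [[0, 0, 0], [0, 0, 0], 1],
])

```text
time: 13.9
tool_pos: [0.5791, 0.0845, 0.0754]
tool_rot: [-0.454, 0.45, -0.541, 0.546]
contact_force: [0.0, 0.3, -0.9]
gripper_width: 0.0
```

Run:
```python
from gaps import *
delta(world(.094,.0195,.068),-PY)
d=np.load('w1.npz'); Q=press(d["P"]); h=cv2.cvtColor(d["img"],cv2.COLOR_BGR2HSV)
m=(h[...,0]>100)&(h[...,0]<130)&(h[...,1]>80)&(Q[...,1]>.075)&(Q[...,1]<.16)&(abs(Q[...,0])<.12)&(Q[...,2]>.02)
q=Q[m]; print(q.min(0).round(3),q.max(0).round(3)); t=q[q[:,2]>.08]; print("high",t.min(0).round(3),t.max(0).round(3)) if len(t) else 0
h0=50.;
th=np.arange(0,2.21,.2); y=-50*np.cos(th)+3*np.sin(th); z=50*np.sin(th)+3*np.cos(th)
print(np.c_[th[1:],-np.diff(y)/25,-np.diff(z)/25].round(2).tolist())
```

```text
t 13.9 pos [0.5791 0.0845 0.0754] press [0.0985 0.0204 0.0754] q [ 0.02  0.07  1.82 -0.    1.24  1.77] F [ 0.   0.3 -0.9] T [-0.054  0.    -0.028] w 0.0
shift units [ 0.03  0.3  -0.18]
turn units [-0.11  0.   -0.  ] toolx [-0.183 -0.983 -0.   ]Traceback (most recent call last):
  File "<stdin>", line 5, in <module>
    return umr_minimum(a, axis, None, out, keepdims, initial, where)
ValueError: zero-size array to reduction operation minimum which has no identity
```

Run:
```python
from gaps import *
f=manip.grab_frame("wrist"); g=manip.grab_frame("scene"); s=manip.state(); print(s["tool_pos"],s["gripper_width"],s["contact_force"])
a=g["img"][200:320,230:400]; cv2.imwrite("pics/w5.png",np.hstack([cv2.resize(f["img"],(400,300)),cv2.resize(a,(400,300),interpolation=cv2.INTER_CUBIC)]))
```

```text
[0.57878792 0.08449827 0.0750113 ] -0.0005965080703427086 [-0.68778887  0.00845293 -0.2183104 ]
```

View pics/w5.png

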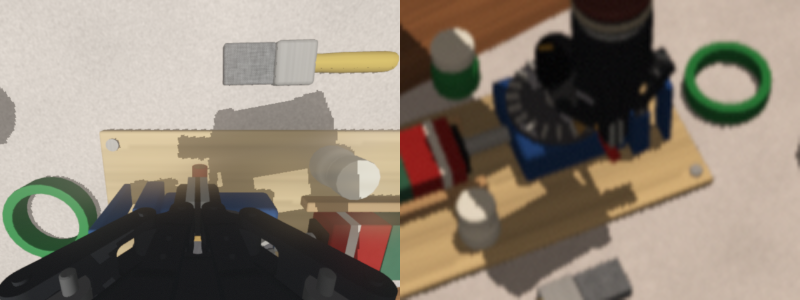

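```bash
cat > hd.py <<'E'
from gaps import *
s=manip.state(); f=manip.grab_frame("wrist"); T=np.eye(4); T[:3,:3]=rot(s).as_matrix(); T[:3,3]=s["tool_pos"]
Q=press(cloud(f,T@f["T_tool_cam"])); h=cv2.cvtColor(f["img"],cv2.COLOR_BGR2HSV)
m=((h[...,0]<9)|(h[...,0]>172))&(h[...,1]>110)&(Q[...,0]>.04)&(Q[...,0]<.14)&(Q[...,2]>.06)&(Q[...,2]<.2)&(Q[...,1]>0)&(Q[...,1]<.14)
if m.sum()>5: print("wrist red",Q[m].min(0).round(4),Q[m].max(0).round(4),m.sum())
f=manip.grab_frame("scene");Q=press(cloud(f)); h=cv2.cvtColor(f["img"],cv2.COLOR_BGR2HSV)
m=((h[...,0]<9)|(h[...,0]>172))&(h[...,1]>110)&(Q[...,0]>.04)&(Q[...,0]<.14)&(Q[...,2]>.06)&(Q[...,2]<.2)&(Q[...,1]>-.02)&(Q[...,1]<.14)
if m.sum()>2: print("scene red",Q[m].min(0).round(4),Q[m].max(0).round(4),m.sum())
print("press",press(s["tool_pos"]).round(4),"w",s["gripper_width"].round(3),"F",s["contact_force"].round(1),"t",s["time"])
E
python3 hd.py
python3 - <<'E'
import numpy as np
th=np.arange(0,2.21,.2); y=-50*np.cos(th)+3*np.sin(th); z=50*np.sin(th)+3*np.cos(th)
print(np.c_[th[1:],-np.diff(y)/25,-np.diff(z)/25].round(2).tolist())
E
```

```text
scene red [0.0898 0.0078 0.0846] [0.1115 0.025  0.1184] 36
[[0.2, -0.06, -0.39], [0.4, -0.14, -0.37], [0.6, -0.21, -0.34], [0.8, -0.28, -0.29], [1.0, -0.33, -0.23], [1.2, -0.37, -0.16], [1.4, -0.39, -0.08], [1.6, -0.4, -0.0], [1.8, -0.39, 0.08], [2.0, -0.37, 0.15], [2.2, -0.33, 0.22]]Traceback (most recent call last):
  File "hd.py", line 9, in <module>
    print("press",press(s["tool_pos"]).round(4),"w",s["gripper_width"].round(3),"F",s["contact_force"].round(1),"t",s["time"])
                                                    ^^^^^^^^^^^^^^^^^^^^^^^^
AttributeError: 'float' object has no attribute 'round'
```

drive_tool([
  [[-0.03, -0.2, 0], [0, 0, 0], 1],
  [[-0.03, -0.2, 0], [0, 0, 0], 1],
  [[-0.07, -0.19, 0], [0, 0, 0], 1],
  [[-0.07, -0.18, 0], [0, 0, 0], 1],
  [[-0.1, -0.17, 0], [0, 0, 0], 1],
  [[-0.1, -0.17, 0], [0, 0, 0], 1],
  [[0, 0, 0], [0, 0, 0], 1],
])

```text
time: 14.8
tool_pos: [0.5808, 0.0948, 0.1034]
tool_rot: [-0.455, 0.45, -0.541, 0.546]
contact_force: [0.4, 0.2, 0.5]
gripper_width: 0.0
```

```bash
sed -i 's/s\["gripper_width"\].round(3)/round(s["gripper_width"],3)/' h.py hd.py; python3 hd.py
python3 - <<'E'
from h import *
f=manip.grab_frame("wrist"); g=manip.grab_frame("scene")
a=g["img"][200:320,230:400]; cv2.imwrite("pics/w6.png",np.hstack([cv2.resize(f["img"],(400,300)),cv2.resize(a,(400,300),interpolation=cv2.INTER_CUBIC)]))
E
```

```text
wrist red [0.0827 0.0144 0.0862] [0.1087 0.0223 0.0906] 108
scene red [0.0748 0.0139 0.0857] [0.1101 0.0259 0.0972] 60
press [0.0983 0.0308 0.1034] w 0.0 F [0.4 0.2 0.5] t 14.8
```

View pics/w6.png

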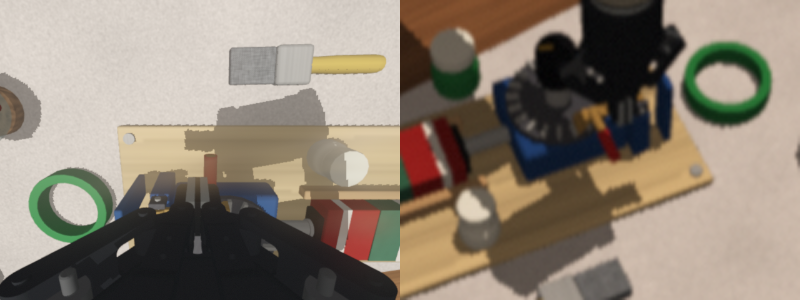

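The pinch missed: the gripper shut on nothing and the handle is still at y 0.019, z 0.086 with the pawl level. I'll try again deeper.

drive_tool([
  [[0, -0.6, 0], [0, 0, 0], -0.2],
  [[0, 0, 0], [0, 0, 0], -0.2],
  [[0.24, 0, -0.12], [0, 0, 0], -0.2],
  [[0.23, 0, 0], [0, 0, 0], -0.2],
  [[0, 0, 0], [0, 0, 0], -0.2],
])

```text
time: 15.5
tool_pos: [0.5745, 0.0826, 0.117]
tool_rot: [-0.453, 0.45, -0.542, 0.546]
contact_force: [1.3, -0.2, -0.4]
gripper_width: 0.599
```

```bash
python3 -c "
from h import *
delta(world(.095,.019,.061),-PY)"; python3 hd.py
```

```text
t 15.5 pos [0.5745 0.0826 0.117 ] press [0.0943 0.0176 0.117 ] q [ 0.02  0.01  1.81 -0.    1.31  1.77] F [ 1.3 -0.2 -0.4] T [-0.011  0.044  0.015] w 0.599
shift units [-0.05  2.24  0.01]
turn units [-0.09 -0.01  0.  ] toolx [-0.184 -0.983  0.   ]
wrist red [0.075  0.0138 0.0785] [0.1093 0.0247 0.0917] 551
scene red [0.0754 0.0137 0.086 ] [0.1101 0.0251 0.0946] 61
press [0.0943 0.0176 0.117 ] w 0.599 F [ 1.3 -0.2 -0.4] t 15.5
```

drive_tool([
  [[-0.05, 0.8, 0], [0, 0, 0], -0.2],
  [[0, 0.8, 0], [0, 0, 0], -0.2],
  [[0, 0.65, 0], [0, 0, 0], -0.2],
  [[0, 0, 0], [0, 0, 0], -0.2],
  [[0, 0, 0], [0, 0, 0], -0.2],
])

```text
time: 16.1
tool_pos: [0.5755, 0.0846, 0.0609]
tool_rot: [-0.454, 0.45, -0.542, 0.546]
contact_force: [1.0, -0.8, 0.1]
gripper_width: 0.598
```

```bash
python3 -c "
from h import *
delta(world(.095,.019,.061),-PY)"; python3 hd.py
```

```text
t 16.1 pos [0.5755 0.0846 0.0609] press [0.095  0.0198 0.0609] q [ 0.02  0.08  1.84 -0.    1.22  1.77] F [ 1.  -0.8  0.1] T [-0.019  0.031 -0.001] w 0.598
shift units [ 0.03 -0.   -0.  ]
turn units [-0.09  0.    0.  ] toolx [-0.183 -0.983  0.   ]
wrist red [0.0748 0.0136 0.0842] [0.102  0.0252 0.0916] 1226
scene red [0.0734 0.0137 0.0855] [0.1081 0.0257 0.0978] 59
press [0.095  0.0198 0.0609] w 0.598 F [ 1.  -0.8  0.1] t 16.1
```

drive_tool([
  [[0, 0, 0], [0, 0, 0], 0.6],
  [[0, 0, 0], [0, 0, 0], 0.6],
  [[0, 0, 0], [0, 0, 0], 0.8],
  [[0, 0, 0], [0, 0, 0], 1],
  [[0, 0, 0], [0, 0, 0], 1],
])

```text
time: 16.7
tool_pos: [0.576, 0.0836, 0.062]
tool_rot: [-0.454, 0.45, -0.541, 0.547]
contact_force: [-2.5, -4.5, 4.6]
gripper_width: 0.068
```

```bash
python3 -c "
from h import *
delta(world(.095,.019,.061),-PY)"; python3 hd.py
```

```text
t 16.7 pos [0.576  0.0836 0.062 ] press [0.0956 0.0189 0.062 ] q [ 0.02  0.08  1.84 -0.    1.22  1.77] F [-2.5 -4.5  4.6] T [-0.913  0.326  0.05 ] w 0.068
shift units [-0.    0.04 -0.03]
turn units [-0.11  0.    0.02] toolx [-0.183 -0.983  0.002]
wrist red [0.0747 0.0161 0.0872] [0.1024 0.0229 0.1167] 776
scene red [0.0933 0.0138 0.0846] [0.1101 0.0235 0.1004] 20
press [0.0956 0.0189 0.062 ] w 0.068 F [-2.5 -4.5  4.6] t 16.7
```

Gripped this time, at width 0.068. Now I'll lead the handle round the arc.

drive_tool([
  [[-0.06, -0.39, 0], [0, 0, 0], 1],
  [[-0.14, -0.37, 0], [0, 0, 0], 1],
  [[-0.21, -0.34, 0], [0, 0, 0], 1],
  [[-0.28, -0.29, 0], [0, 0, 0], 1],
  [[0, 0, 0], [0, 0, 0], 1],
])

```text
time: 17.3
tool_pos: [0.5796, 0.1028, 0.0975]
tool_rot: [-0.455, 0.449, -0.541, 0.546]
contact_force: [-0.9, 0.2, 0.4]
gripper_width: 0.001
```

```bash
python3 -c "
from h import *
delta(world(.095,.0189+.0173,.062+.035),-PY)"; python3 hd.py
```

```text
t 17.3 pos [0.5796 0.1028 0.0975] press [0.0956 0.0385 0.0975] q [ 0.05  0.05  1.8  -0.    1.28  1.8 ] F [-0.9  0.2  0.4] T [-0.023 -0.014  0.025] w 0.001
shift units [ 0.09  0.02 -0.03]
turn units [-0.13  0.02 -0.01] toolx [-0.182 -0.983 -0.001]
wrist red [0.0752 0.0139 0.0859] [0.1015 0.0254 0.1409] 333
scene red [0.0721 0.0138 0.0833] [0.109  0.0254 0.0938] 61
press [0.0956 0.0385 0.0975] w 0.001 F [-0.9  0.2  0.4] t 17.3
```

The handle slipped out, which suggests the bar isn't free to turn in the pads. I'll pinch again with the bar centred on the pads, lift slowly and tilt the tool with the pawl.

drive_tool([
  [[0, -0.8, 0], [0, 0, 0], -0.2],
  [[0, 0, 0], [0, 0, 0], -0.2],
  [[0.38, 0, 0], [0.1, 0, 0], -0.2],
  [[0.38, 0, 0], [0, 0, 0], -0.2],
  [[0, 0, 0], [0, 0, 0], -0.2],
  [[0, 0.7, 0], [0, 0, 0], -0.2],
  [[0, 0.7, 0], [0, 0, 0], -0.2],
  [[0, 0.6, 0], [0, 0, 0], -0.2],
  [[0, 0, 0], [0, 0, 0], -0.2],
])

```text
time: 18.3
tool_pos: [0.5733, 0.0825, 0.0625]
tool_rot: [-0.454, 0.45, -0.54, 0.547]
contact_force: [-0.1, 0.2, -0.7]
gripper_width: 0.601
```

```bash
python3 -c "
from h import *
delta(world(.095,.0195,.067),-PY)"; python3 hd.py
```

```text
t 18.3 pos [0.5733 0.0825 0.0625] press [0.0932 0.0173 0.0625] q [ 0.02  0.07  1.85 -0.    1.22  1.77] F [-0.1  0.2 -0.7] T [ 0.037  0.058 -0.037] w 0.601
shift units [-0.09 -0.18  0.07]
turn units [-0.13 -0.    0.01] toolx [-0.183 -0.983  0.001]
wrist red [0.0746 0.0135 0.0841] [0.0983 0.0252 0.0914] 1075
scene red [0.0753 0.0134 0.0846] [0.1085 0.0265 0.0971] 57
press [0.0932 0.0173 0.0625] w 0.601 F [-0.1  0.2 -0.7] t 18.3
```

drive_tool([
  [[-0.09, -0.14, 0.05], [0, 0, 0], -0.2],
  [[0, 0, 0], [0, 0, 0], 0.6],
  [[0, 0, 0], [0, 0, 0], 0.6],
  [[0, 0, 0], [0, 0, 0], 1],
  [[0, 0, 0], [0, 0, 0], 1],
  [[0, 0, 0], [0, 0, 0], 1],
])

```text
time: 19.0
tool_pos: [0.5773, 0.0847, 0.0694]
tool_rot: [-0.456, 0.448, -0.539, 0.549]
contact_force: [0.6, 0.2, 0.4]
gripper_width: -0.001
```

```bash
python3 -c "
from h import *
delta(world(.095,.0195,.067),-PY)
f=manip.grab_frame('wrist'); cv2.imwrite('pics/w7.png',f['img'][140:480,200:460])"
```

```text
t 19.0 pos [0.5773 0.0847 0.0694] press [0.0967 0.0203 0.0694] q [ 0.02  0.07  1.84 -0.    1.22  1.78] F [0.6 0.2 0.4] T [-0.035 -0.023  0.012] w -0.001
shift units [ 0.03  0.09 -0.07]
turn units [-0.2  0.   0. ] toolx [-0.183 -0.983  0.   ]
```

View pics/w7.png

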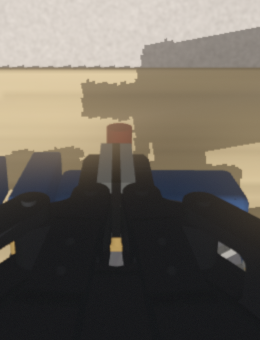

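Run:
```python
from gaps import *
f=manip.grab_frame("wrist"); s=manip.state(); C=cloud(f,f["T_tool_cam"]); h=cv2.cvtColor(f["img"],cv2.COLOR_BGR2HSV)
for v in range(258,420,12): print(v,[(C[v,u]*1000).round(0).astype(int).tolist() for u in (308,314,320,326,332)])
d=np.load('w1.npz'); Q=press(d["P"])
m=(Q[...,1]>.095)&(Q[...,1]<.14)&(Q[...,0]>-.02)&(Q[...,0]<.09)&(Q[...,2]>.03)&(Q[...,2]<.13)
q=Q[m]; print("prop",np.percentile(q,[1,99],axis=0).round(3),m.sum())
```

```text
258 [[-6, 59, -9], [-2, 58, -8], [2, 58, -9], [7, 58, -8], [11, 58, -8]]
270 [[-4, -19, 13], [-1, -18, 13], [1, -19, 13], [4, -18, 13], [11, 59, -18]]
282 [[-4, -17, 6], [-1, -21, 8], [1, -20, 8], [4, -19, 7], [11, 59, -26]]
294 [[-4, -39, 10], [-1, -40, 11], [1, -41, 11], [4, -39, 10], [11, 58, -35]]
306 [[-3, -50, 10], [-1, -50, 11], [1, -49, 10], [3, -49, 10], [6, -49, 10]]
318 [[-3, -58, 10], [-1, -59, 10], [1, -59, 11], [3, -59, 11], [5, -59, 10]]
330 [[-3, -68, 11], [-1, -61, 7], [1, -63, 8], [3, -68, 11], [5, -68, 11]]
342 [[-3, -73, 10], [-1, -61, 3], [1, -62, 3], [3, -75, 12], [4, -75, 12]]
354 [[-3, -72, 5], [-1, -62, -2], [1, -62, -2], [3, -81, 11], [4, -81, 11]]
366 [[-3, -72, 1], [-1, -61, -7], [1, -62, -6], [3, -81, 7], [4, -94, 17]]
378 [[-3, -71, -4], [-1, -22, -43], [2, -21, -44], [3, -73, -3], [4, -92, 12]]
390 [[-3, -72, -8], [-1, -15, -56], [2, -16, -55], [3, -73, -7], [4, -93, 9]]
402 [[-3, -74, -11], [-1, 5, -81], [2, 5, -81], [3, -78, -8], [4, -93, 6]]
414 [[-2, -103, 11], [-1, -103, 11], [1, -102, 10], [2, -101, 10], [3, -102, 10]]
prop [[0.032 0.098 0.032]
 [0.061 0.105 0.1  ]] 1084
```

The fingertips actually end about 30 mm behind the reported TCP: in the wrist depth they sit at tool y ≈ −30, above the bar. So I was only nipping the top of the bar. I need to go about 25 mm lower, and the space there is free.

drive_tool([
  [[0, -0.4, 0], [0.2, 0, 0], -0.2],
  [[0, 0, 0], [0, 0, 0], -0.2],
  [[0, 0, -0.06], [0, 0, 0], -0.2],
  [[0, 0, 0], [0, 0, 0], -0.2],
  [[0, 0.8, 0], [0, 0, 0], -0.2],
  [[0, 0.7, 0], [0, 0, 0], -0.2],
  [[0, 0, 0], [0, 0, 0], -0.2],
])

```text
time: 19.8
tool_pos: [0.5744, 0.0847, 0.0387]
tool_rot: [-0.458, 0.446, -0.536, 0.552]
contact_force: [-0.5, -0.4, -0.4]
gripper_width: 0.599
```

```bash
python3 -c "
from h import *
delta(world(.095,.0195,.040),-PY)"; python3 hd.py
```

```text
t 19.8 pos [0.5744 0.0847 0.0387] press [0.0939 0.0197 0.0387] q [ 0.02  0.09  1.87 -0.01  1.16  1.78] F [-0.5 -0.4 -0.4] T [-0.014  0.053 -0.057] w 0.599
shift units [ 0.01 -0.05  0.04]
turn units [-0.33  0.    0.01] toolx [-0.183 -0.983  0.001]
wrist red [0.0741 0.0133 0.0831] [0.1087 0.0251 0.0914] 2215
scene red [ 0.0719 -0.0003  0.084 ] [0.1097 0.026  0.1413] 62
press [0.0939 0.0197 0.0387] w 0.599 F [-0.5 -0.4 -0.4] t 19.8
```

drive_tool([
  [[0, 0, 0], [-0.33, 0, 0], -0.2],
  [[0, 0, 0], [0, 0, 0], 0.6],
  [[0, 0, 0], [0, 0, 0], 0.6],
  [[0, 0, 0], [0, 0, 0], 1],
  [[0, 0, 0], [0, 0, 0], 1],
])

```text
time: 20.4
tool_pos: [0.5774, 0.0833, 0.0425]
tool_rot: [-0.453, 0.451, -0.541, 0.546]
contact_force: [0.1, -4.3, 1.6]
gripper_width: 0.115
```

```bash
python3 -c "
from h import *
delta(world(.095,.0195,.040),-PY)"; python3 hd.py
```

```text
t 20.4 pos [0.5774 0.0833 0.0425] press [0.0971 0.0188 0.0425] q [ 0.02  0.11  1.84 -0.    1.19  1.77] F [ 0.1 -4.3  1.6] T [-0.803  0.081  0.045] w 0.115
shift units [-0.03  0.1  -0.08]
turn units [-0.09  0.01  0.03] toolx [-0.182 -0.983  0.003]
wrist red [0.0741 0.0139 0.0848] [0.1093 0.0247 0.1005] 2025
scene red [0.0871 0.0119 0.0838] [0.1119 0.0259 0.1338] 44
press [0.0971 0.0188 0.0425] w 0.115 F [ 0.1 -4.3  1.6] t 20.4
```

Width 0.115 is a proper grip on a 12 mm bar. I'll lift slowly and check.

drive_tool([
  [[-0.02, -0.19, 0], [0, 0, 0], 1],
  [[-0.04, -0.2, 0], [0, 0, 0], 1],
  [[-0.06, -0.19, 0], [0, 0, 0], 1],
  [[-0.08, -0.18, 0], [0, 0, 0], 1],
  [[-0.1, -0.17, 0], [0, 0, 0], 1],
  [[-0.11, -0.17, 0], [0, 0, 0], 1],
])

```text
time: 21.1
tool_pos: [0.5789, 0.091, 0.0696]
tool_rot: [-0.452, 0.452, -0.54, 0.548]
contact_force: [-0.7, -11.7, 5.0]
gripper_width: 0.117
```

```bash
python3 -c "
from h import *
delta(world(.095,.0188+.0103,.0425+.0275),-PY)"; python3 hd.py
```

```text
t 21.1 pos [0.5789 0.091  0.0696] press [0.0971 0.0267 0.0696] q [ 0.03  0.08  1.82 -0.01  1.23  1.79] F [ -0.7 -11.7   5. ] T [-2.026  0.003  0.056] w 0.117
shift units [-0.09 -0.02 -0.08]
turn units [-0.09  0.01  0.09] toolx [-0.183 -0.983  0.008]
wrist red [0.0747 0.0224 0.1093] [0.109  0.0329 0.1289] 1836
scene red [0.0863 0.0222 0.1062] [0.1112 0.0353 0.1448] 39
press [0.0971 0.0267 0.0696] w 0.117 F [ -0.7 -11.7   5. ] t 21.1
```

drive_tool([
  [[-0.14, -0.15, 0], [0, 0, 0], 1],
  [[-0.15, -0.14, 0], [0, 0, 0], 1],
  [[-0.17, -0.12, 0], [0, 0, 0], 1],
  [[-0.17, -0.11, 0], [0, 0, 0], 1],
  [[-0.19, -0.09, 0], [0, 0, 0], 1],
  [[-0.19, -0.07, 0], [0, 0, 0], 1],
])

```text
time: 21.8
tool_pos: [0.5838, 0.1142, 0.0917]
tool_rot: [-0.451, 0.453, -0.539, 0.549]
contact_force: [-15.3, -14.6, 26.7]
gripper_width: 0.116
```

```bash
python3 -c "
from h import *
delta(world(.097,.0188+.036,.0425+.0437),-PY)"; python3 hd.py
```

```text
t 21.8 pos [0.5838 0.1142 0.0917] press [0.0978 0.0505 0.0917] q [ 0.08  0.08  1.79 -0.01  1.28  1.83] F [-15.3 -14.6  26.7] T [-2.979  2.551 -0.076] w 0.116
shift units [-0.18  0.22 -0.03]
turn units [-0.09  0.    0.13] toolx [-0.183 -0.983  0.012]
wrist red [0.0747 0.0461 0.1284] [0.1088 0.0568 0.152 ] 1745
scene red [0.0901 0.0467 0.1243] [0.1101 0.0591 0.1464] 34
press [0.0978 0.0505 0.0917] w 0.116 F [-15.3 -14.6  26.7] t 21.8
```

drive_tool([
  [[-0.18, -0.1, -0.03], [0, 0, 0], 1],
  [[-0.2, -0.08, 0], [0, 0, 0], 1],
  [[-0.2, -0.03, 0], [0, 0, 0], 1],
  [[-0.2, 0, 0], [0, 0, 0], 1],
])

```text
time: 22.3
tool_pos: [0.5877, 0.1377, 0.0954]
tool_rot: [-0.454, 0.45, -0.54, 0.547]
contact_force: [1.4, -1.9, 5.1]
gripper_width: 0.111
```

```bash
python3 -c "
from h import *
delta(world(.097,.0188+.0532,.0425+.0468),-PY)"; python3 hd.py
```

```text
t 22.3 pos [0.5877 0.1377 0.0954] press [0.0973 0.0742 0.0954] q [ 0.11  0.09  1.77 -0.01  1.28  1.87] F [ 1.4 -1.9  5.1] T [-0.434 -0.087 -0.016] w 0.111
shift units [ 0.09  0.25 -0.01]
turn units [-0.12  0.    0.02] toolx [-0.183 -0.983  0.002]
wrist red [0.0535 0.0168 0.1029] [0.1081 0.0798 0.1998] 1648
scene red [0.0881 0.0704 0.1313] [0.1117 0.0822 0.1434] 30
press [0.0973 0.0742 0.0954] w 0.111 F [ 1.4 -1.9  5.1] t 22.3
```

drive_tool([
  [[-0.2, 0.02, 0], [0, 0, 0], 1],
  [[-0.2, 0.06, 0], [0, 0, 0], 1],
  [[-0.19, 0.08, 0], [0, 0, 0], 1],
  [[-0.18, 0.09, 0], [0, 0, 0], 1],
  [[-0.1, 0.06, 0], [0, 0, 0], 1],
])

```text
time: 22.9
tool_pos: [0.5916, 0.1597, 0.0861]
tool_rot: [-0.454, 0.45, -0.541, 0.547]
contact_force: [-0.6, -5.2, 9.4]
gripper_width: 0.113
```

```bash
python3 st.py|head -1; python3 hd.py
```

```text
t 22.9 pos [0.5916 0.1597 0.0861] press [0.0971 0.0965 0.0861] q [ 0.14  0.12  1.75 -0.01  1.26  1.9 ] F [-0.6 -5.2  9.4] T [-1.337  0.199 -0.006] w 0.113
wrist red [0.0748 0.0918 0.1244] [0.1084 0.1025 0.1386] 1687
scene red [0.087  0.0932 0.1218] [0.1098 0.1044 0.1387] 29
press [0.0971 0.0965 0.0861] w 0.113 F [-0.6 -5.2  9.4] t 22.9
```

drive_tool([
  [[0, 0, 0], [0, 0, 0], 0.4],
  [[0, 0, 0], [0, 0, 0], -0.2],
  [[0, 0, 0], [0, 0, 0], -0.4],
  [[0, 0, 0], [0, 0, 0], -0.4],
  [[0, -0.5, 0], [0, 0, 0], -0.4],
  [[0, -0.9, 0], [0, 0, 0], -0.4],
  [[0, -0.9, 0], [0, 0, 0], -0.4],
  [[0, -0.9, 0], [0, 0, 0], -0.4],
  [[0, -0.9, 0], [0, 0, 0], -0.4],
  [[0, 0, 0], [0, 0, 0], -0.4],
])

```text
time: 24.0
tool_pos: [0.592, 0.161, 0.1918]
tool_rot: [-0.456, 0.448, -0.541, 0.547]
contact_force: [1.1, -0.3, 0.6]
gripper_width: 0.7
```

```bash
python3 -c "
from h import *
delta(world(0,-.001,.2),-PY)"; python3 hd.py
python3 - <<'E'
from gaps import *
g=manip.grab_frame("scene"); gaps(cloud(g),g["img"])
f=manip.grab_frame("wrist")
a=g["img"][190:320,200:400]; cv2.imwrite("pics/w8.png",np.hstack([cv2.resize(f["img"],(400,300)),cv2.resize(a,(400,260),interpolation=cv2.INTER_CUBIC).copy() if 0 else cv2.resize(a,(400,300))]))
E
```

```text
t 24.0 pos [0.592  0.161  0.1918] press [0.0972 0.098  0.1918] q [ 0.15  0.02  1.67 -0.    1.44  1.9 ] F [ 1.1 -0.3  0.6] T [-0.022  0.036  0.031] w 0.7
shift units [ 3.96 -0.39 -3.88]
turn units [-0.16  0.   -0.03] toolx [-0.183 -0.983 -0.003]
wrist red [0.0757 0.0963 0.1165] [0.1092 0.1062 0.1271] 581
scene red [0.0717 0.0956 0.1213] [0.1097 0.1066 0.1303] 57
press [0.0972 0.098  0.1918] w 0.7 F [ 1.1 -0.3  0.6] t 24.0
red 254 y [-176.6 -114.9] z 52.5
green 202 y [-235.3 -180.3] z 52.8
pad 125 y [-114.   -59.6] z 42.3
grey 194 y [-259.2 -209. ] z 50.3
```

View pics/w8.png

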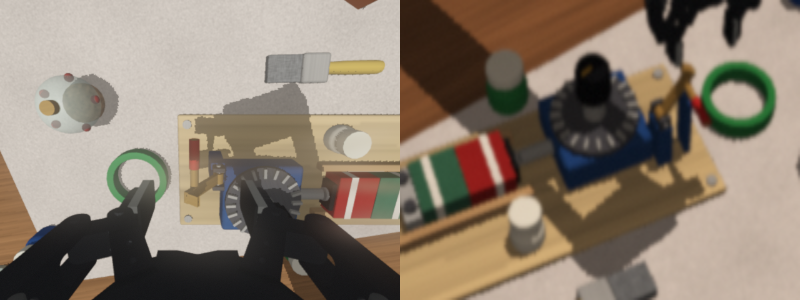

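The pawl rests over on its prop: the handle is at (195,152) in the left view, y 0.10, z 0.122. The blocks are still closed up. Next I go to the knob.

drive_tool([
  [[0.8, -0.1, -0.78], [0, 0, 0], -0.4],
  [[0.8, -0.1, -0.78], [0, 0, 0], -0.4],
  [[0.8, -0.1, -0.78], [-0.16, 0, 0], -0.4],
  [[0.8, 0, -0.78], [0, 0, 0], -0.4],
  [[0.76, 0, -0.76], [0, 0, 0], -0.4],
  [[0, 0, 0], [0, 0, 0], -0.4],
])

```text
time: 24.8
tool_pos: [0.4733, 0.0799, 0.1918]
tool_rot: [0.449, -0.454, 0.547, -0.541]
contact_force: [-0.2, -0.1, 0.2]
gripper_width: 0.7
```

```bash
python3 -c "
from h import *
delta(world(0,-.001,.085),-PY)
s=manip.state(); f=manip.grab_frame('wrist'); T=np.eye(4); T[:3,:3]=rot(s).as_matrix(); T[:3,3]=s['tool_pos']
q=press(cloud(f,T@f['T_tool_cam'])); h=cv2.cvtColor(f['img'],cv2.COLOR_BGR2HSV)
m=(q[...,2]>.125)&(q[...,2]<.15)&(np.hypot(q[...,0],q[...,1])<.025)&(h[...,1]>100)&(h[...,2]>80)
p=q[m].mean(0); print('pointer',p.round(4),m.sum(),np.degrees(np.arctan2(p[1],p[0])))
k=(q[...,2]>.137)&(q[...,2]<.145)&(np.hypot(q[...,0],q[...,1])<.04); a=q[k]; print('knob mid',((a.min(0)+a.max(0))/2).round(4),np.ptp(a,0).round(3))
"
```

```text
t 24.8 pos [0.4733 0.0799 0.1918] press [-0.0046 -0.0035  0.1918] q [ 0.01 -0.29  1.95  0.    1.49  1.77] F [-0.2 -0.1  0.2] T [-0.025 -0.058  0.064] w 0.7
shift units [-0.1   4.27  0.23]
turn units [ 0.13 -0.02  0.01] toolx [-0.184 -0.983  0.001]
pointer [ 0.0023 -0.01    0.1394] 157 -77.08903349954605
knob mid [-0.0018 -0.0006  0.1391] [0.041 0.04  0.004]
```

drive_tool([
  [[-0.1, 0.5, 0.15], [0.13, 0, 0], -0.6],
  [[0, 0.9, 0], [0, 0, 0], -0.6],
  [[0, 0.9, 0], [0, 0, 0], -0.6],
  [[0, 0.9, 0], [0, 0, 0], -0.6],
  [[0, 0.9, 0], [0, 0, 0], -0.6],
  [[0, 0, 0], [0, 0, 0], -0.6],
  [[0, 0, 0], [0, 0, 0], 1],
  [[0, 0, 0], [0, 0, 0], 1],
  [[0, 0, 0], [0, 0, 0], 1],
  [[0, 0, 0], [0, 0, 0], 1],
])

```text
time: 25.85
tool_pos: [0.481, 0.0809, 0.0931]
tool_rot: [-0.452, 0.452, -0.541, 0.546]
contact_force: [-2.5, -6.5, 1.6]
gripper_width: 0.471
```

```bash
python3 st.py
```

```text
t 25.85 pos [0.481  0.0809 0.0931] press [ 0.0028 -0.0012  0.0931] q [ 0.02 -0.19  2.04 -0.01  1.29  1.77] F [-2.5 -6.5  1.6] T [-1.095  0.402  0.087] w 0.471
shift units [-0.04 -0.6  -0.11]
turn units [  0.07 -35.99   0.1 ] toolx [-0.183 -0.983  0.004]
```

Good grip at width 0.471. Now I turn the knob back counter-clockwise.

drive_tool([
  [[0, 0, 0], [0, -1, 0], 1],
  [[0, 0, 0], [0, -1, 0], 1],
  [[0, 0, 0], [0, -1, 0], 1],
  [[0, 0, 0], [0, -1, 0], 1],
  [[0, 0, 0], [0, -1, 0], 1],
  [[0, 0, 0], [0, -1, 0], 1],
  [[0, 0, 0], [0, -1, 0], 1],
  [[0, 0, 0], [0, -1, 0], 1],
  [[0, 0, 0], [0, 0, 0], 1],
])

```text
time: 26.75
tool_pos: [0.4806, 0.0836, 0.093]
tool_rot: [0.612, -0.61, 0.355, -0.357]
contact_force: [-4.7, 3.3, 4.0]
gripper_width: 0.471
```

```bash
python3 st.py; python3 hd.py; python3 tq.py
```

```text
t 26.75 pos [0.4806 0.0836 0.093 ] press [0.0019 0.0014 0.093 ] q [ 0.02 -0.19  2.04  0.    1.29  1.08] F [-4.7  3.3  4. ] T [0.475 0.766 0.021] w 0.471
shift units [-0.   -0.6  -0.09]
turn units [-1.0e-02 -2.8e+01  6.0e-02] toolx [ 0.492 -0.871  0.001]
wrist red [0.075  0.0951 0.1189] [0.0763 0.0956 0.1213] 10
scene red [0.0731 0.0948 0.1205] [0.1118 0.1066 0.1307] 57
press [0.0019 0.0014 0.093 ] w 0.471 F [-4.7  3.3  4. ] t 26.75
Tz mean [0.016 0.01 ] sd [0.032 0.001]
red 235 y [-176.5 -119. ] z 52.9
green 203 y [-235.2 -180.4] z 52.6
pad 116 y [-106.   -59.5] z 43.4
grey 188 y [-258.6 -209.2] z 50.1
t 27.25 angle from start (clicks) 7.783 F [-3.4  3.   4.8]
```

drive_tool([
  [[0, 0, 0], [0, -1, 0], 1],
  [[0, 0, 0], [0, -1, 0], 1],
  [[0, 0, 0], [0, -1, 0], 1],
  [[0, 0, 0], [0, -1, 0], 1],
  [[0, 0, 0], [0, -1, 0], 1],
  [[0, 0, 0], [0, -1, 0], 1],
  [[0, 0, 0], [0, -1, 0], 1],
  [[0, 0, 0], [0, -1, 0], 1],
  [[0, 0, 0], [0, -1, 0], 1],
  [[0, 0, 0], [0, 0, 0], 1],
])

```text
time: 28.25
tool_pos: [0.4782, 0.0854, 0.093]
tool_rot: [0.702, -0.699, 0.097, -0.095]
contact_force: [-13.7, 8.8, 10.8]
gripper_width: 0.467
```

```bash
python3 st.py; python3 tq.py
```

```text
t 28.25 pos [0.4782 0.0854 0.093 ] press [-0.0008  0.0028  0.093 ] q [ 0.02 -0.19  2.04  0.01  1.3   0.29] F [-13.7   8.8  10.8] T [ 1.366  2.063 -0.031] w 0.467
shift units [ 0.04 -0.6  -0.11]
turn units [-7.0e-02 -1.9e+01  1.0e-02] toolx [ 0.963 -0.268 -0.003]
Tz mean [-0.017 -0.044] sd [0.016 0.023]
red 239 y [-176.6 -119.6] z 52.5
green 203 y [-235.2 -180.3] z 52.7
pad 83 y [-91.7 -59.5] z 44.5
grey 197 y [-258.5 -209. ] z 50.7
t 28.65 angle from start (clicks) 5.282 F [-13.9   9.3  10.6]
```

drive_tool([
  [[0, 0, 0], [0, 0, 0], 0.2],
  [[0, 0, 0], [0, 0, 0], -0.3],
  [[0, 0, 0], [0, 0, 0], -0.6],
  [[0, 0, 0], [0, 0, 0], -0.6],
  [[0, -0.6, 0], [0, 0, 0], -0.6],
  [[0, -1, 0], [0, 0, 0], -0.6],
  [[0, -1, 0], [0, 0, 0], -0.6],
  [[0, -1, 0], [0, 0, 0], -0.6],
  [[0, -1, 0], [0, 0, 0], -0.6],
  [[0, -1, 0], [0, 0, 0], -0.6],
  [[0, 0, 0], [0, 0, 0], -0.6],
  [[0, 0, 0], [0, 0, 0], -0.6],
])

```text
time: 29.85
tool_pos: [0.4803, 0.0826, 0.2326]
tool_rot: [0.701, -0.701, 0.094, -0.098]
contact_force: [0.5, 0.6, -1.2]
gripper_width: 0.797
```

```bash
python3 st.py|head -1; python3 sc.py; python3 hd.py
python3 - <<'E'
import cv2,numpy as np
a=cv2.imread("pics/slast.png")[150:340,170:460]; b=cv2.imread("pics/wlast.png")
cv2.imwrite("pics/final.png",np.hstack([cv2.resize(b,(400,300)),cv2.resize(a,(400,300))]))
E
```

```text
t 29.85 pos [0.4803 0.0826 0.2326] press [0.0018 0.0005 0.2326] q [ 0.02 -0.3   1.89 -0.    1.55  0.29] F [ 0.5  0.6 -1.2] T [0.034 0.028 0.043] w 0.797
red 1325 y [-176.9 -118.3] z 50.7
grey 298 y [-223.1 -209.6] z 50.9
red 235 y [-175.9 -119.4] z 53.0
green 214 y [-235.4 -179.5] z 52.8
pad 95 y [-92.2 -59.9] z 43.7
grey 194 y [-258.5 -209.2] z 50.3
wrist red [0.0749 0.0955 0.1209] [0.1089 0.1065 0.1274] 719
scene red [0.0727 0.0951 0.1182] [0.11   0.1077 0.1311] 57
press [0.0007 0.0003 0.2303] w 0.799 F [ 0.  -0.5 -0.1] t 29.95
```

View pics/final.png

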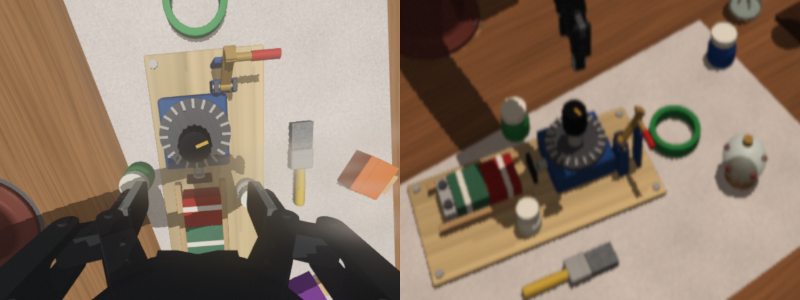

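The left view shows the pawl over, with its handle at (265,54). The right view shows the pad standing clear at (531,167) from the red half at (503,178), the halves closed up, and the jars, tape, brush and bauble undisturbed. I'm handing in.

```bash
python3 -c "
from plant import manip
print(manip.job_done())"
```

```text
the job is handed in; nothing more can be done
None
```

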